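# Hang the empty reel on the winder's slanted spindle

## Robot

A 6-joint arm with a two-finger parallel gripper is mounted at the origin on the work surface. World frame = base frame: x ahead of the robot, y to its left, z up, the work surface at z = 0. Lengths are in m, angles in rad, forces in N, time in s.
With the tool pointing down it reaches from about 0.325 to 0.9 m from the base axis. Payload 3.5 kg.
Tool frame: the origin (TCP) lies midway between the tips of the shut fingers; the grasp point (between the pads) lies behind it (r.tcp_to_grasp is the z of the grasp point in the tool frame, in m); z points along the fingers, y is the line along which they close (so a half turn about z gives the same grasp; the last joint's range is limited). The gripper opens to 85 mm and grips with 20 to 120 N. Pads are 22 mm wide; open, the fingers measure 114 mm over their backs; the gripper's body (76 mm by 85 mm) begins 54 mm behind the grasp point. The pads swing forward as they close: fully open they stand 13 mm farther back than shut.
Start: joints at [1.125, 0.276, -0.026, 1.268, 0, 1.467], TCP at [0.21, 0.589, 0.231] pointing down, gripper open.
Joint ranges: [-3.12, 3.12], [-0.85, 1.88], [-1.08, 1.24], [-1.95, 2.15], [-1.57, 1.53], [-3.14, 3.14]. Speed limits (rad/s): [2.57, 2.57, 3.14, 3.14, 3.14, 3.14].

## Interface

Orientations are given as [roll, pitch, yaw] about the fixed x, y, z axes, in that order (R = Rz(yaw) Ry(pitch) Rx(roll)).
In Python, from workcell import r gives the robot as it stands. The module is installed in compiled form; this text tells all that it offers.
- The arm moves only by the tool move_arm, never from a script. Its argument "plan" is a list of rows, each a list of 6 numbers: the shift along the tool's x, y, z in cm, then the turn, a rotation vector about the tool's x, y, z in rad. A call has 1 to 20 rows; each row is the pose to reach, as a shift and turn from the pose commanded when the call began, along the tool's axes at that moment; what a row does not reach only later rows make up. A row lasts 1/8 s, in which the tool goes at most 62.5 mm and 10.7 degrees, less where a joint would pass 70% of its speed; a pose out of reach is approached as far as the arm can. A call with a gripper value outside its range is refused whole. "grip" is the closure, from -1 (fully open) to 1 (shut), set as the call begins (left out, the last holds). The fingers move at their own pace and stop on an object; "grip_force" is the grip in N (left out, the last holds). Time passes only in rows, so rows that repeat a pose let the fingers close. It gives the time, the measured TCP pose, the force, the opening and the grip force at its end, in the units of the state.
- r.observe(): the state, without advancing time (a new reading comes with each control period).
- r.get_image(name): name is "scene" or "top" or "wrist"; returns the picture (480x640x3 uint8, red, green, blue); there is no depth.
- r.camera_model(name): a dict with "fx", "fy", "cx", "cy" (pixels), "xyz" and "attitude" of the camera in the world; the wrist camera has in their place "mount" (4x4, takes a point from camera to tool coordinates, whose origin is the TCP and whose axes are the flange's). Camera axes: x right, y down, z forward; pixel columns grow to the right and rows downward; lengths in m; the calibration is good to about 2 mm. A picture is of the moment at which its call begins: read the wrist's pose just before it. camera_model takes no time and is no camera call.
- r.close_job(): hands the job in; it is judged then, once.
The state is a dict: "time": time; "joint_pos": joint angles; "joint_vel": joint speeds; "effort": joint torques, N m; "tool_pos": TCP position; "eef_rot": TCP orientation; "contact_force": force on the tool from outside, world axes, zero at the start; "wrist_torque": the same for the moment, N m; "finger_gap": finger opening in m; "grasp_force": force on a finger pad.
Only numpy, scipy, OpenCV 4.12 (cv2) and the standard library are available. Lean on these libraries where they do the work, as an engineer would, in place of code of your own. Each camera call takes 0.05 s, during which the arm holds its last target. There are 200 camera calls.

## Task

Hang the empty wire reel on the slanted spindle of the bench winder: slide it gently down along the spindle until it meets the drive pin, turn it under light pressure until the pin drops into one of the reel's drive holes, then seat it fully home, flush against the drive plate, and let go. Do not force the plastic reel onto the pin, and leave the other things on the bench where they are.

Things in the scene. Friction and masses are not known exactly. Their poses are not given: they have to be found in the camera images.
- reel_mid (a point): Centre (on the axis, half-way up) of the empty grey plastic wire reel: loose, 50 to 100 g, standing on one flange, axis upright. It is 36 mm tall, with two equal flanges of diameter 60 mm, 5 mm thick, a 48 mm drum between them and a 14 mm bore right through. z is the reel's axis, up at the start. Take it from above across the rim of the upper flange, or across both flanges
- reel_foot (a point): The same reel: centre of its lower face, 18 mm below reel_mid, same axes; this face goes against the drive plate. Each flange has three drive holes, 8.5 mm wide, centred 18 mm from the axis, one on the reel's +x side and the others 120 degrees either way round; the drum is hollow behind them
- winder: Grey bench winder, fixed; base 220 x 130 mm, origin under its centre, its -x side towards the robot. A black control pod (38 mm high, knob 50) is on the base below the spindle. Spindle, drive plate and drive pin turn together on a stiff gear motor that slips at about 0.3 N m; a hard-pressed reel can drag it round. More than 50 N between reel and winder counts as forcing
- seat (a point): Centre of the face of the winder's round dark steel drive plate (diameter 52 mm), about 140 mm above the bench, where the spindle leaves it. z is the spindle's axis, pointing out of the plate: up at 50 degrees above the level, towards the winder's -x side; y is level. The reel's lower face ends here. Nothing but spindle and pin stands out past this face round the spindle
- spindle_tip (a point): Rounded tip of the round steel spindle, diameter 12 mm, 56 mm out from seat along its z. Beside it a steel drive pin, diameter 6 mm, flat-ended, stands 6 mm out of the plate, 18 mm from the axis. At which angle round the axis varies and is not in these readings: look or feel. A reel resting on the pin stands 6 mm off the plate; in a hole the pin has 0.07 rad play either way
- jar: Bystander: small clear screw-top jar, diameter 52 mm, 62 mm high, standing; origin at the centre of its underside
- pulley: Bystander: aluminium toothed belt pulley, diameter 42 mm, 24 mm high with its hub, lying flat; origin at the centre of its underside
- screwdriver: Bystander: screwdriver with black handle, 180 mm long, lying on the bench; origin at its underside, x along it

How it is judged:
On the way:
1. the reel is threaded on the spindle: its lower face is less than 12 mm from the drive plate, within 3 mm of the spindle's axis (z of reel_foot in the frame of seat between -0.003 and 0.012 m and distance between reel_foot and seat below 0.0125 m and angle between the z axis of reel_foot and the z axis of seat, either way round below 0.1 rad), for 0.02 s.
At the end, for the whole second after the job is handed in: The reel is on the spindle with the drive pin in a hole: its lower face is within 2 mm of the drive plate and its centre within 3 mm of the plate's centre, its axis within 0.06 rad of the spindle's, and it is released and at rest (z of reel_foot in the frame of seat below 0.002 m and distance between reel_foot and seat below 0.003 m and angle between the z axis of reel_foot and the z axis of seat, either way round below 0.06 rad and linear speed of reel below 0.01 m/s); the robot touches nothing.
It fails at once if the reel is forced: more than 50 N between reel and winder (contact force between reel and winder above 50 N).
It fails at once if the jar, pulley or screwdriver is moved by more than 15 mm (distance of any of jar, pulley, screwdriver from where it was at the start of the episode above 0.015 m).
It also fails if it takes over 67 s, if anything falls off the work surface, if the arm or the gripper's body presses on something with over 40 N, if the wrist force passes 120 N, or if a joint passes its speed limit or range.

## Working session

There is one attempt and no reset: what is moved stays moved. The work goes in short steps, Python scripts to look and compute and a tool call to move; the robot and the scene stay as the last step left them, time stands still between calls to the robot, and variables do not carry over. Pictures are saved under pics/ and viewed, at most 10 in all, crops included, and the job is handed in when it is done.

Besides the shell and the picture viewer there is one more tool, called after "Emit:" as name(argument=value, ...), one argument or row to a line, values as JSON. move_arm: Moves the arm, as the interface text tells. Its arguments: {"type":"object","properties":{"plan":{"type":"array","items":{"type":"array","items":{"type":"number"}}},"grip":{"type":"number"},"grip_force":{"type":"number"}},"required":["plan"]}

```bash
mkdir -p pics; python3 - <<'E'
from workcell import r
import cv2,json
print(r.observe()); print(r.tcp_to_grasp)
for n in("scene","top","wrist"):
    print(n,r.camera_model(n))
for n in("scene","top"):
    cv2.imwrite(f"pics/{n}0.png",r.get_image(n)[:,:,::-1])
E
```

```text
{'time': 0.0, 'joint_pos': array([ 1.12455588e+00,  2.77137173e-01, -2.79125244e-02,  1.26798724e+00,
        6.22376421e-06,  1.46740223e+00]), 'joint_vel': array([ 1.52905048e-03,  2.09892326e-03,  1.20690798e-03,  5.44472995e-04,
        8.02757068e-04, -1.35730788e-05]), 'effort': array([ 7.05496386e-04, -4.45513308e+01,  2.95199919e+01,  1.61682878e-02,
        7.26725125e-05, -2.38765828e-06]), 'tool_pos': array([0.209768  , 0.58790987, 0.2301422 ]), 'eef_rot': array([-3.13936465e+00, -2.37443602e-04,  2.79874603e+00]), 'contact_force': array([-0.50136801,  0.69860215, -0.56208456]), 'wrist_torque': array([ 0.01258156, -0.04641099,  0.0322742 ]), 'grasp_force': 0.0, 'finger_gap': 0.08534292847330337}
-0.0187
scene {'fx': 567.3665815093676, 'fy': 567.3665815093676, 'cx': 326.44853466942254, 'cy': 230.70308493149636, 'xyz': array([1.33042077, 0.36330003, 0.86435622]), 'attitude': array([-2.26840948,  0.00512682,  2.01134431])}
top {'fx': 555.4202753329686, 'fy': 555.4202753329686, 'cx': 314.0592320805985, 'cy': 241.61108530251815, 'xyz': array([0.29356012, 0.00128257, 1.12135721]), 'attitude': array([-2.90501864, -0.00574044, -1.64261135])}
wrist {'fx': 378.9027178053966, 'fy': 378.9027178053966, 'cx': 327.50368538970605, 'cy': 249.25727944952666, 'mount': array([[ 2.04139171e-04, -9.60259941e-01, -2.79107154e-01,
         7.09380571e-02],
       [ 9.99999729e-01, -1.21743066e-06,  7.35589047e-04,
         1.73813047e-05],
       [-7.06696489e-04, -2.79107229e-01,  9.60259681e-01,
        -1.43335147e-01],
       [ 0.00000000e+00,  0.00000000e+00,  0.00000000e+00,
         1.00000000e+00]])}
```

View pics/scene0.png

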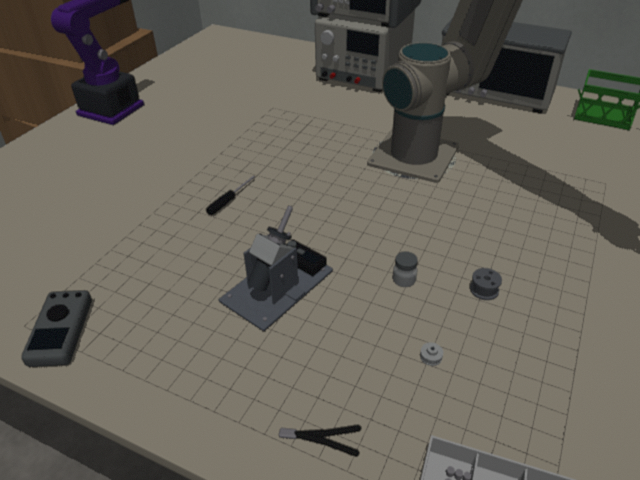

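View pics/top0.png

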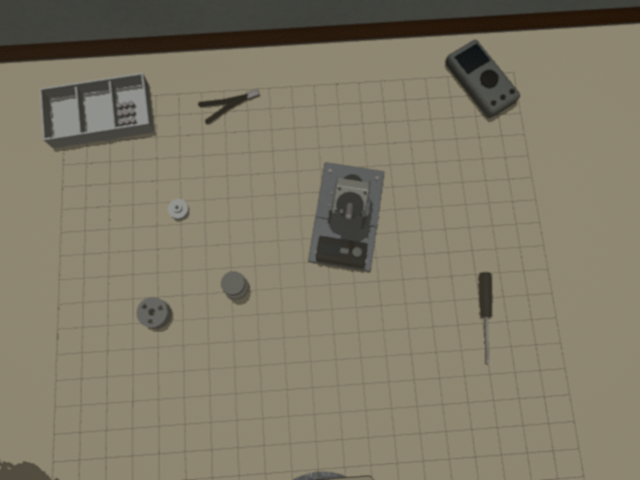

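The scene picture shows the reel at (487,283), the jar at (405,268), the pulley at (431,353) and the winder at about (275,275) with its spindle tip at (289,208). In the top picture the reel is at (153,312), the jar at (234,285) and the winder base corners at about (325,164), (384,172), (372,271) and (309,262). I'll enlarge the winder and reel in both.

```bash
cat > h.py <<'E'
import numpy as np,cv2
from scipy.spatial.transform import Rotation as R
from workcell import r
def cam(n,obs=None):
    m=r.camera_model(n); K=(m['fx'],m['fy'],m['cx'],m['cy'])
    if n!='wrist': return K,R.from_euler('xyz',m['attitude']).as_matrix(),np.array(m['xyz'])
    T=tool(obs)@m['mount']; return K,T[:3,:3],T[:3,3]
def tool(o):
    T=np.eye(4);T[:3,:3]=R.from_euler('xyz',o['eef_rot']).as_matrix();T[:3,3]=o['tool_pos'];return T
def ray(c,p):
    K,A,t=c; d=A@np.array([(p[0]-K[2])/K[0],(p[1]-K[3])/K[1],1]); return t,d/np.linalg.norm(d)
def onz(c,p,z):
    t,d=ray(c,p); return t+d*(z-t[2])/d[2]
def proj(c,X):
    K,A,t=c; q=A.T@(np.asarray(X)-t); return np.array([K[0]*q[0]/q[2]+K[2],K[1]*q[1]/q[2]+K[3]])
def tri(c1,p1,c2,p2):
    t1,d1=ray(c1,p1);t2,d2=ray(c2,p2)
    s=np.linalg.lstsq(np.c_[d1,-d2],t2-t1,rcond=None)[0]
    a,b=t1+d1*s[0],t2+d2*s[1]; return (a+b)/2,np.linalg.norm(a-b)
E
python3 - <<'E'
from h import *
a=cv2.imread("pics/top0.png");b=cv2.imread("pics/scene0.png")
c1=cv2.resize(a[155:280,295:395],None,fx=4,fy=4,interpolation=2)
c2=cv2.resize(b[195:330,210:340],None,fx=3,fy=3,interpolation=2)
w=np.zeros((500,800,3),np.uint8);w[:500,:400]=c1;w[:405,400:790]=c2
w=cv2.convertScaleAbs(w,alpha=1.8)
cv2.imwrite("pics/crop1.png",w)
c=cam("top");print(onz(c,(153,312),.036),[onz(c,p,0.01).round(3) for p in[(325,164),(384,172),(372,271),(309,262)]])
print(onz(c,(234,284),.06), onz(c,(178,209),.02),onz(c,(486,362),.01),onz(c,(485,272),.01))
E
```

```text
[0.43554895 0.29926924 0.036     ] [array([ 0.728, -0.06 ,  0.01 ]), array([ 0.702, -0.183,  0.01 ]), array([ 0.491, -0.137,  0.01 ]), array([ 0.518, -0.011,  0.01 ])]
[0.47533917 0.13689811 0.06      ] [0.64686063 0.25136141 0.02      ] [ 0.2946086  -0.34297977  0.01      ] [ 0.47241535 -0.36677466  0.01      ]
```

View pics/crop1.png

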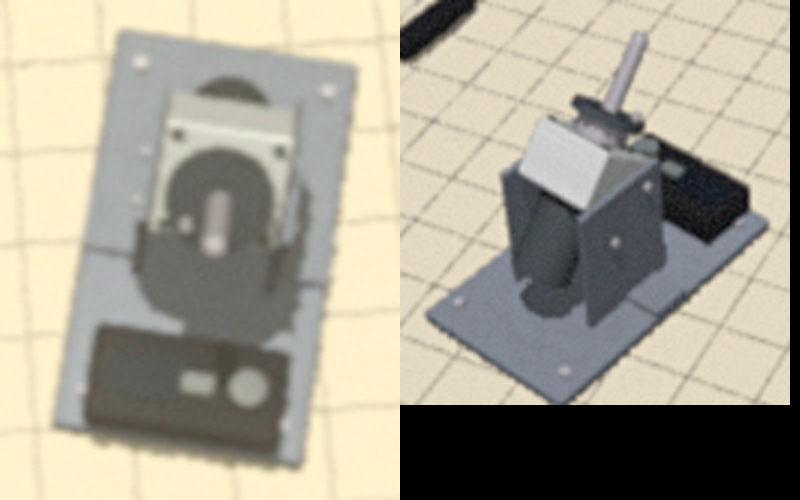

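The crop shows the spindle tip at top px (348.3,216.5) and scene px (290,207.5). The drive pin is left of the spindle at top px (341.5,210.8), and the spindle leaves the plate near (349.8,203). Next I'll fit the winder pose and work out the shift to go above the reel.

```bash
cat >> h.py <<'E'
def delta(o,pos,Rm):
    "shift (cm) and rotvec in tool axes from the present pose to pos,Rm"
    T=tool(o); return np.r_[T[:3,:3].T@(np.asarray(pos)-T[:3,3])*100,R.from_matrix(T[:3,:3].T@Rm).as_rotvec()].round(3)
E
python3 - <<'E'
from h import *
ct,cs=cam("top"),cam("scene")
tip,e=tri(ct,(348.3,216.5),cs,(290,207.5));print("tip",tip,e)
for yaw in(-.229,-.222,-.215):
    xw=np.array([np.cos(yaw),np.sin(yaw),0]);a=np.deg2rad(50)
    z=-np.cos(a)*xw+np.array([0,0,np.sin(a)]);seat=tip-.056*z
    y=np.array([-xw[1],xw[0],0]); x=np.cross(y,z)
    print(yaw,"seat",seat,proj(ct,seat),proj(cs,seat))
    t,d=ray(ct,(341.5,210.8));P=t+d*(((seat+.006*z-t)@z)/(d@z))-seat
    print("pin",P@x,P@y,"r",np.hypot(P@x,P@y),"ang",np.arctan2(P@y,P@x))
o=r.observe()
print(delta(o,[.4355,.2993,.16],R.from_euler('xyz',o['eef_rot']).as_matrix()))
E
```

```text
tip [ 0.56031322 -0.08349075  0.18094873] 0.0006713036288150775
-0.229 seat [ 0.59536961 -0.091662    0.13805025] [349.3818779  204.57431035] [278.87284708 233.35919851]
pin -0.012207315860764087 0.012639962705968715 r 0.017572342408817967 ang 2.338784006874777
-0.222 seat [ 0.59542595 -0.09141641  0.13805025] [349.24713875 204.55415358] [278.96768889 233.40952878]
pin -0.012115983640816449 0.012480821163371797 r 0.01739448063313766 ang 2.341362857666359
-0.215 seat [ 0.59548057 -0.09117042  0.13805025] [349.11227307 204.53489773] [279.06314289 233.45941445]
pin -0.012025805052564606 0.012321309231995196 r 0.017217277611537154 ang 2.34405795248944
[-30.962 -19.589   7.059   0.      0.      0.   ]
```

Emit:
move_arm(
  plan=[
    [-5,-3.3,0,0,0,0],
    [-10,-6.5,1,0,0,0],
    [-16,-10,3,0,0,0],
    [-22,-14,5,0,0,0],
    [-27,-17,6.5,0,0,0],
    [-31,-19.6,7,0,0,0],
    [-31,-19.6,7,0,0,0],
    [-31,-19.6,7,0,0,0],
  ],
  grip=-1,
)

```text
time: 1.1
tool_pos: [0.4359, 0.2995, 0.161]
eef_rot: [-3.141, -0.001, 2.798]
contact_force: [-1.0, 0.2, 0.5]
finger_gap: 0.0855
grasp_force: 0.0
```

```bash
python3 - <<'E'
from h import *
import json
o=r.observe();im=r.get_image("wrist");cv2.imwrite("pics/w1.png",im[:,:,::-1])
print(o['time'],o['tool_pos'],o['eef_rot'],o['joint_pos'])
p=proj(cam('wrist',o),[.4355,.2993,.036]);print(p)
x,y=np.clip(p.astype(int)-[100,75],0,[440,330]);print(x,y)
cv2.imwrite("pics/w1c.png",cv2.convertScaleAbs(cv2.resize(im[y:y+150,x:x+200,::-1],None,fx=4,fy=4,interpolation=2),alpha=1.4))
E
```

```text
1.1 [0.43594132 0.29953204 0.16099632] [-3.14130004e+00 -1.07028872e-03  2.79758540e+00] [ 4.79436337e-01  1.56702703e-01 -3.30708668e-01  1.08432706e+00
  5.86157585e-04  8.23443160e-01]
[326.74724684 239.73823727]
226 164
```

View pics/w1c.png

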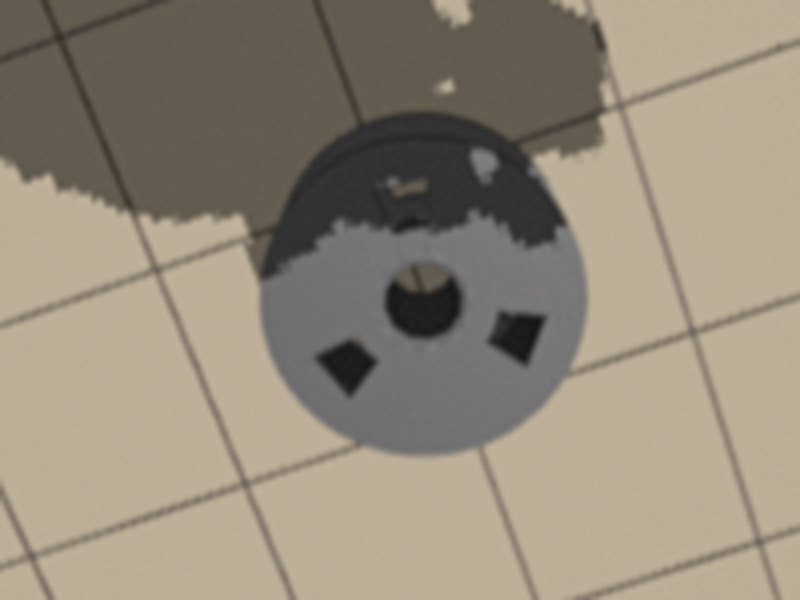

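The crop shows the reel's upper face centred at crop (424,297), with drive holes at (347,367), (518,336) and roughly (405,206). Crop pixel/4 + (226,164) gives image pixels.

```bash
cat > tgt.py <<'E'
from h import *
yaw=-.222;a=np.deg2rad(50)
xw=np.array([np.cos(yaw),np.sin(yaw),0]);Z=-np.cos(a)*xw+np.array([0,0,np.sin(a)])
Y=np.array([-xw[1],xw[0],0]);X=np.cross(Y,Z)
seat=np.array([.5954,-.0914,.1385]);S=np.c_[X,Y,Z]
E
python3 - <<'E'
from tgt import *
T=np.eye(4);T[:3,:3]=R.from_euler('xyz',[-3.1413,-.00107,2.79759]).as_matrix();T[:3,3]=[.43594,.29953,.161]
m=r.camera_model('wrist');M=T@m['mount'];K=(m['fx'],m['fy'],m['cx'],m['cy']);c=(K,M[:3,:3],M[:3,3])
f=lambda p:onz(c,(p[0]/4+226,p[1]/4+164),.036)
C=f((424,297));print("centre",C, "radius",np.linalg.norm(f((587,297))-C),np.linalg.norm(f((262,297))-C),np.linalg.norm(f((424,455))-C))
hs=[]
for p in((347,367),(518,336),(405,206)):
    d=f(p)-C;hs.append(np.arctan2(d[1],d[0]));print(np.linalg.norm(d),hs[-1],np.mod(hs[-1],2*np.pi/3))
h=np.mean(np.mod(np.array(hs)[:2],2*np.pi/3))  # world hole angle mod 120deg
# reel frame world yaw h (x at a hole). in tool(down) : tool y should become +-Y (level) at spindle
# reel rotation at spindle: seat-frame angle of hole = pin 2.34 (mod 120deg)
o=r.observe()
for k in range(-1,3):
  for s in(0,1):
    # choose tool yaw so tool z=-reel z; final tool R = S*Rz(pin+k*120deg) * (reel->tool)
    # nominal level tool: y = +-Y, z=-Z
    n=np.c_[X,-Y,-Z] if s==0 else np.c_[-X,Y,-Z]
    reelR=S@R.from_euler('z',2.34+k*2*np.pi/3).as_matrix()
    rel=reelR.T@n; W=R.from_euler('z',h).as_matrix()@rel
    print(k,s,R.from_matrix(W).as_euler('xyz').round(3),delta(o,[C[0],C[1],.005],W))
E
```

```text
centre [0.43573599 0.30329392 0.036     ] radius 0.029803257109059813 0.029617699050605822 0.030743181236256367
0.01953303965162447 -1.1594093541474901 0.9349857482457051
0.0188594178068371 0.8227340287461157 0.8227340287461157
0.01723871040525336 3.000509648573353 0.9061145461801576
-1 0 [3.142 0.    0.633] [ 8.1000e-02  2.8800e-01  1.5623e+01 -1.0000e-03 -0.0000e+00  2.1660e+00]
-1 1 [-3.142  0.    -2.508] [ 8.1000e-02  2.8800e-01  1.5623e+01  0.0000e+00 -1.0000e-03 -9.7600e-01]
0 0 [-3.142  0.    -1.461] [ 8.1000e-02  2.8800e-01  1.5623e+01  1.0000e-03 -0.0000e+00 -2.0230e+00]
0 1 [3.142 0.    1.68 ] [ 8.1000e-02  2.8800e-01  1.5623e+01 -0.0000e+00 -1.0000e-03  1.1190e+00]
1 0 [3.142 0.    2.728] [ 8.1000e-02  2.8800e-01  1.5623e+01 -0.0000e+00 -1.0000e-03  7.1000e-02]
1 1 [ 3.142  0.    -0.414] [ 8.1000e-02  2.8800e-01  1.5623e+01  1.0000e-03 -0.0000e+00 -3.0700e+00]
2 0 [3.142 0.    0.633] [ 8.1000e-02  2.8800e-01  1.5623e+01 -1.0000e-03 -0.0000e+00  2.1660e+00]
2 1 [ 3.142  0.    -2.508] [ 8.1000e-02  2.8800e-01  1.5623e+01  0.0000e+00 -1.0000e-03 -9.7600e-01]
```

Emit:
move_arm(
  plan=[
    [0,0.3,1,0,0,-0.17],
    [0.1,0.3,2.5,0,0,-0.34],
    [0.1,0.3,4,0,0,-0.51],
    [0.1,0.3,5.5,0,0,-0.68],
    [0.1,0.3,7,0,0,-0.85],
    [0.1,0.3,8.5,0,0,-0.985],
    [0.1,0.3,10.5,0,0,-0.985],
    [0.1,0.3,12.5,0,0,-0.985],
    [0.1,0.3,14.2,0,0,-0.985],
    [0.1,0.3,15.3,0,0,-0.985],
    [0.1,0.3,15.8,0,0,-0.985],
    [0.1,0.3,15.8,0,0,-0.985],
  ],
)

```text
time: 2.65
tool_pos: [0.4362, 0.3031, 0.0033]
eef_rot: [3.142, -0.0, -2.499]
contact_force: [0.1, 0.7, -0.1]
finger_gap: 0.0856
grasp_force: 0.0
```

Emit:
move_arm(
  plan=[
    [0,0,0,0,0,0],
    [0,0,0,0,0,0],
    [0,0,0,0,0,0],
    [0,0,0,0,0,0],
    [0,0,0,0,0,0],
    [0,0,0,0,0,0],
  ],
  grip=1,
  grip_force=40,
)

```text
time: 3.4
tool_pos: [0.4369, 0.3032, 0.0043]
eef_rot: [-3.141, 0.001, -2.5]
contact_force: [-1.2, -1.4, 5.3]
finger_gap: 0.058
grasp_force: 42.0
```

Emit:
move_arm(
  plan=[
    [0,0,-2,0,0,0],
    [0,0,-6,0,0,0],
    [0,0,-11,0,0,0],
    [0,0,-17,0,0,0],
    [0,0,-23,0,0,0],
    [0,0,-26,0,0,0],
    [0,0,-26,0,0,0],
    [0,0,-26,0,0,0],
  ],
)

```text
time: 4.4
tool_pos: [0.4355, 0.3026, 0.2619]
eef_rot: [3.141, -0.002, -2.499]
contact_force: [-0.6, 0.1, -1.1]
finger_gap: 0.058
grasp_force: 43.0
```

```bash
python3 - <<'E'
from tgt import *
o=r.observe();im=r.get_image("wrist")
print({k:np.round(v,3) for k,v in o.items()})
c=cam('wrist',o);T=tool(o)
# where a centred reel's upper face should be in the picture
for q in((0,0,-.032),(0.03,0,-.032),(-.03,0,-.032),(0,.03,-.032),(0,-.03,-.032)): print(q,proj(c,(T@np.r_[q,1])[:3]))
cv2.imwrite("pics/w2.png",cv2.convertScaleAbs(im[:,:,::-1],alpha=1.4))
n=np.c_[-X,Y,-Z]
print("to 90mm out from plate:",delta(o,seat+Z*.095,n),"via high",delta(o,[.45,.05,.30],n))
E
```

```text
{'time': np.float64(4.4), 'joint_pos': array([ 0.485,  0.095, -0.182,  1.296,  0.   , -0.157]), 'joint_vel': array([ 0.001,  0.013, -0.024,  0.001, -0.   , -0.   ]), 'effort': array([ 9.0000e-03, -3.6509e+01,  3.1121e+01, -4.4000e-02,  0.0000e+00,
        0.0000e+00]), 'tool_pos': array([0.435, 0.303, 0.262]), 'eef_rot': array([ 3.141e+00, -2.000e-03, -2.499e+00]), 'contact_force': array([-0.6  ,  0.103, -1.073]), 'wrist_torque': array([ 0.023,  0.036, -0.005]), 'grasp_force': np.float64(42.969), 'finger_gap': np.float64(0.058)}
(0, 0, -0.032) [327.24723532 359.72196933]
(0.03, 0, -0.032) [327.2488279  275.33528091]
(-0.03, 0, -0.032) [327.24584057 433.62629163]
(0, 0.03, -0.032) [416.92993891 359.7114272 ]
(0, -0.03, -0.032) [237.54034331 359.7325143 ]
to 90mm out from plate: [ 14.742 -36.483   5.084   0.301  -0.655   0.828] via high [ 13.971 -21.093  -3.785   0.301  -0.655   0.828]
```

View pics/w2.png

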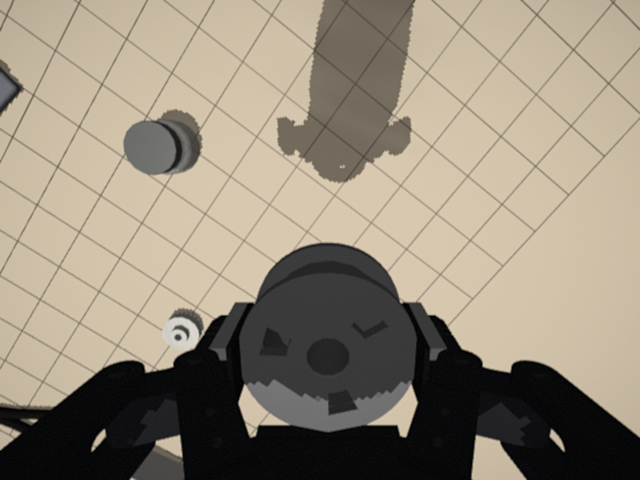

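The wrist view shows the reel held, bore at (328,356), holes at (370,327), (342,402) and (275,343). That puts it centred to about 1 mm, with a hole already at the pin's angle. Moving to the spindle by way of a high point.

Emit:
move_arm(
  plan=[
    [2.3,-3.5,-0.6,0.05,-0.11,0.138],
    [4.6,-7,-1.2,0.1,-0.22,0.276],
    [7,-10.5,-1.9,0.15,-0.33,0.414],
    [9.3,-14,-2.5,0.2,-0.44,0.552],
    [11.6,-17.5,-3.1,0.25,-0.55,0.69],
    [14,-21,-3.8,0.301,-0.655,0.828],
    [14.2,-25,-1.5,0.301,-0.655,0.828],
    [14.4,-29.5,1,0.301,-0.655,0.828],
    [14.6,-33.5,3.5,0.301,-0.655,0.828],
    [14.74,-36.5,5.1,0.301,-0.655,0.828],
    [14.74,-36.5,5.1,0.301,-0.655,0.828],
    [14.74,-36.5,5.1,0.301,-0.655,0.828],
    [14.74,-36.5,5.1,0.301,-0.655,0.828],
  ],
)

```text
time: 6.08
tool_pos: [0.5364, -0.0767, 0.2123]
eef_rot: [3.14, 0.699, 2.92]
contact_force: [0.4, -0.1, 0.2]
finger_gap: 0.0579
grasp_force: 43.2
```

```bash
python3 - <<'E'
from tgt import *
o=r.observe();a=r.get_image("wrist");b=r.get_image("scene");t=r.get_image("top")
print({k:np.round(v,3) for k,v in o.items()})
n=np.c_[-X,Y,-Z]
print(delta(o,seat+Z*.095,n)); T=tool(o)
tip=seat+.056*Z
for nm in("scene","top"):
    c=cam(nm);print(nm,proj(c,tip),proj(c,T[:3,3]))
w=np.zeros((600,800,3),np.uint8)
w[:360,:]=0
w[:300,:400]=cv2.resize(b[170:270,225:225+133],(400,300),interpolation=2)
w[:300,400:]=cv2.resize(t[155:255,285:285+133],(400,300),interpolation=2)
w[300:,:400]=cv2.resize(a,(400,300),interpolation=cv2.INTER_AREA)
w[300:,400:]=cv2.resize(a[240:390,220:420],(400,300),interpolation=2)
cv2.imwrite("pics/m3.png",cv2.convertScaleAbs(w[:,:,::-1],alpha=1.5))
E
```

```text
{'time': np.float64(6.075), 'joint_pos': array([-0.284, -0.259, -0.814,  0.317,  0.041, -0.048]), 'joint_vel': array([ 0.003, -0.008,  0.009, -0.003,  0.001, -0.002]), 'effort': array([-2.3000e-01, -1.6716e+01,  3.1102e+01, -4.4890e+00,  8.3000e-02,
        1.0000e-03]), 'tool_pos': array([ 0.536, -0.077,  0.212]), 'eef_rot': array([3.14 , 0.699, 2.92 ]), 'contact_force': array([ 0.366, -0.063,  0.155]), 'wrist_torque': array([0.099, 0.715, 0.007]), 'grasp_force': np.float64(43.185), 'finger_gap': np.float64(0.058)}
[ 0.09  -0.138  0.062  0.002  0.001  0.   ]
scene [289.83510279 207.28343333] [297.89097096 188.93114115]
top [348.13912306 216.53183409] [346.55085993 225.22383275]
```

View pics/m3.png

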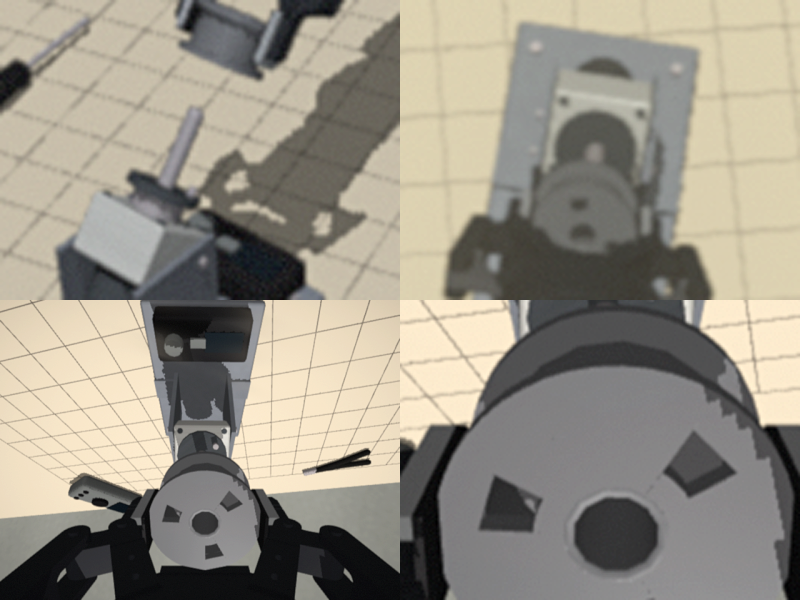

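The views show the reel in line with the spindle: the tip is at scene (290,206) and the foot of the reel at about (299,189). The pin shows in the wrist view at about (344,235), on the same side as the hole. I'll check that against the model and take the shift.

```bash
python3 - <<'E'
from tgt import *
o=r.observe();im=r.get_image("wrist");c=cam('wrist',o)
P=seat+S@np.array([18e-3*np.cos(2.34),18e-3*np.sin(2.34),.006])
print("pin pred",proj(c,P))
for q in((.026,0,0),(-.026,0,0),(0,.026,0),(0,-.026,0)):print(q,proj(c,seat+S@np.array(q)))
T=tool(o)
for z in(-.032,-.029):
  for x in(0,.001): print(z,x,proj(c,(T@np.r_[x,0,z,1])[:3]))
print(delta(o,seat+Z*.060+X*.0008,np.c_[-X,Y,-Z]))
cv2.imwrite("pics/w4.png",cv2.convertScaleAbs(cv2.resize(im[170:290,250:410,::-1],None,fx=5,fy=5,interpolation=2),alpha=1.8))
E
```

```text
pin pred [345.37397781 231.52401763]
(0.026, 0, 0) [325.04047282 284.90003589]
(-0.026, 0, 0) [324.90736059 208.71386517]
(0, 0.026, 0) [364.58972509 247.91033305]
(0, -0.026, 0) [285.34324102 247.94592414]
-0.032 0 [327.28255605 359.03475635]
-0.032 0.001 [327.28113513 356.39322394]
-0.029 0 [327.28147381 354.13433497]
-0.029 0.001 [327.28008228 351.54117944]
[ 9.400e-02 -1.400e-01  3.583e+00  2.000e-03  2.000e-03  1.000e-03]
```

View pics/w4.png

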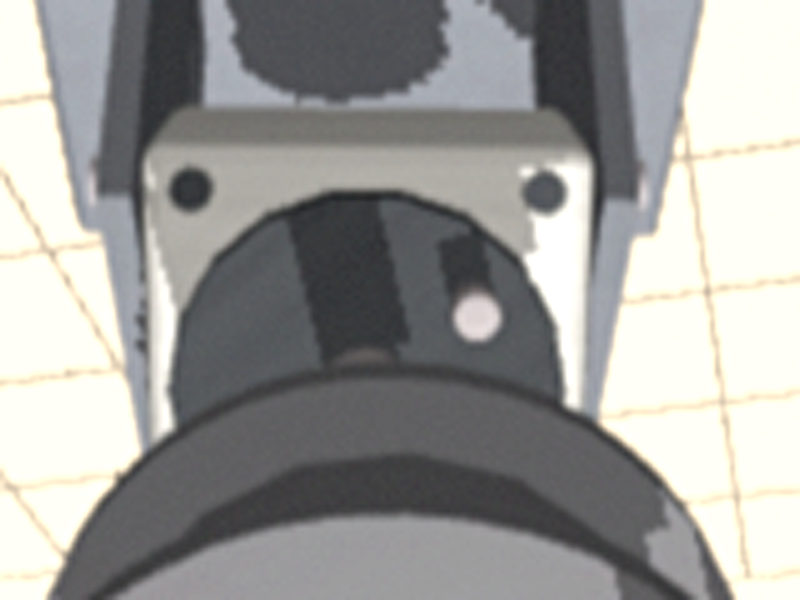

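The pin is at (345.6,233) and the plate's centre column is near 323. So the spindle sits about 2.2 mm to the reel's -y side, and the pin is at about 0.9 rad in tool axes. Advancing gently to the tip with that correction.

Emit:
move_arm(
  plan=[
    [0.09,-0.22,0.5,0,0,0.05],
    [0.09,-0.22,1.2,0,0,0.05],
    [0.09,-0.22,2,0,0,0.05],
    [0.09,-0.22,2.8,0,0,0.05],
    [0.09,-0.22,3.3,0,0,0.05],
    [0.09,-0.22,3.6,0,0,0.05],
    [0.09,-0.22,3.8,0,0,0.05],
    [0.09,-0.22,4,0,0,0.05],
    [0.09,-0.22,4,0,0,0.05],
  ],
)

```text
time: 7.4
tool_pos: [0.5608, -0.0852, 0.1811]
eef_rot: [3.098, 0.698, 2.854]
contact_force: [-0.4, 0.2, -0.2]
finger_gap: 0.0578
grasp_force: 43.2
```

Emit:
move_arm(
  plan=[
    [0,0,0.2,0,0,0],
    [0,0,0.4,0,0,0],
    [0,0,0.6,0,0,0],
    [0,0,0.8,0,0,0],
    [0,0,0.8,0,0,0],
  ],
)

```text
time: 8.02
tool_pos: [0.5658, -0.0863, 0.1747]
eef_rot: [3.098, 0.698, 2.854]
contact_force: [0.1, 0.1, -0.8]
finger_gap: 0.058
grasp_force: 43.2
```

```bash
cat > st.py <<'E'
from tgt import *
def st():
    o=r.observe();T=tool(o);d=T[:3,3]-seat
    print("t",o['time'],"tcp in seat mm",(S.T@d*1000).round(1),"F seat",(S.T@o['contact_force']).round(1),"Ftool",(T[:3,:3].T@o['contact_force']).round(1),"Mtool",(T[:3,:3].T@o['wrist_torque']).round(2),"dev",R.from_matrix(np.c_[-X,Y,-Z].T@T[:3,:3]).as_rotvec().round(3),round(o['finger_gap'],4))
    return o
E
python3 - <<'E'
from st import *
st()
b=r.get_image("scene");t=r.get_image("top");a=r.get_image("wrist")
w=np.zeros((600,800,3),np.uint8)
w[:300,:400]=cv2.resize(b[170:270,225:225+133],(400,300),interpolation=2)
w[:300,400:]=cv2.resize(t[155:255,285:285+133],(400,300),interpolation=2)
w[300:,:400]=cv2.resize(a[180:330,220:420],(400,300),interpolation=2)
w[300:,400:]=cv2.resize(a[320:395,278:378],(400,300),interpolation=2)
cv2.imwrite("pics/m5.png",cv2.convertScaleAbs(w[:,:,::-1],alpha=1.8))
E
```

```text
t 8.025 tcp in seat mm [ 0.3 -1.6 47.1] F seat [-0.4  0.1 -0.7] Ftool [0.4 0.1 0.7] Mtool [ 0.    0.71 -0.04] dev [-0.001 -0.001  0.05 ] 0.058
```

View pics/m5.png

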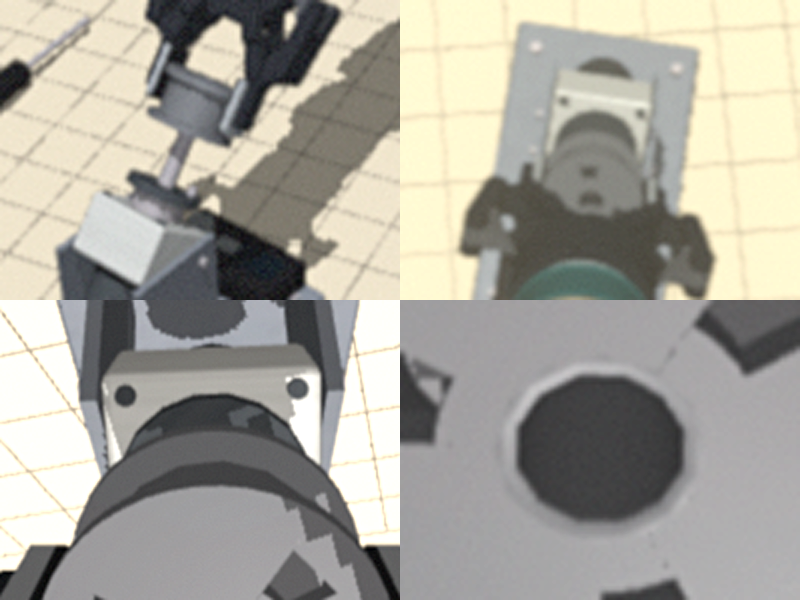

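The scene crop shows the spindle entering the middle of the reel's lower face, and the force is near zero. Sliding on.

Emit:
move_arm(
  plan=[
    [0,0,0.3,0,0,0],
    [0,0,0.6,0,0,0],
    [0,0,0.9,0,0,0],
    [0,0,1.2,0,0,0],
    [0,0,1.5,0,0,0],
    [0,0,1.5,0,0,0],
  ],
)

```text
time: 8.93
tool_pos: [0.5752, -0.0884, 0.1631]
eef_rot: [3.098, 0.698, 2.854]
contact_force: [0.3, -0.9, -0.9]
finger_gap: 0.0578
grasp_force: 43.2
```

```bash
python3 -c "
from st import *
st()"
```

```text
t 8.925 tcp in seat mm [ 0.2 -1.5 32. ] F seat [-0.2 -0.9 -1. ] Ftool [ 0.2 -0.9  1. ] Mtool [0.1  0.71 0.01] dev [-0.001 -0.001  0.05 ] 0.0578
```

Emit:
move_arm(
  plan=[
    [0,-0.03,0.3,0,0,0],
    [0,-0.03,0.6,0,0,0],
    [0,-0.03,0.9,0,0,0],
    [0,-0.03,1.2,0,0,0],
    [0,-0.03,1.5,0,0,0],
    [0,-0.03,1.5,0,0,0],
  ],
)

```text
time: 9.68
tool_pos: [0.5845, -0.0908, 0.1517]
eef_rot: [3.098, 0.698, 2.854]
contact_force: [0.7, -0.2, -1.2]
finger_gap: 0.0582
grasp_force: 43.2
```

```bash
python3 -c "
from st import *
st()"
```

```text
t 9.675 tcp in seat mm [ 0.3 -1.8 17. ] F seat [-0.2 -0.1 -1.3] Ftool [ 0.2 -0.1  1.3] Mtool [0.05 0.67 0.03] dev [-0.001 -0.001  0.05 ] 0.0582
```

Emit:
move_arm(
  plan=[
    [0,0,0.1,0,0,0],
    [0,0,0.2,0,0,0],
    [0,0,0.3,0,0,0],
    [0,0,0.4,0,0,0],
    [0,0,0.5,0,0,0],
    [0,0,0.5,0,0,0],
  ],
)

```text
time: 10.42
tool_pos: [0.5877, -0.0916, 0.1481]
eef_rot: [3.098, 0.698, 2.854]
contact_force: [-0.4, 0.5, -0.4]
finger_gap: 0.0578
grasp_force: 43.2
```

Emit:
move_arm(
  plan=[
    [0,0,0.05,0,0,0],
    [0,0,0.1,0,0,0],
    [0,0,0.15,0,0,0],
    [0,0,0.2,0,0,0],
    [0,0,0.2,0,0,0],
  ],
)

```text
time: 11.05
tool_pos: [0.589, -0.0918, 0.1466]
eef_rot: [3.098, 0.698, 2.854]
contact_force: [0.7, -0.4, -0.8]
finger_gap: 0.0579
grasp_force: 43.2
```

```bash
python3 -c "
from st import *
st()"
```

```text
t 11.05 tcp in seat mm [ 0.5 -1.8 10.2] F seat [ 0.1 -0.2 -1.1] Ftool [-0.1 -0.2  1.1] Mtool [ 0.03  0.74 -0.  ] dev [-0.001 -0.001  0.05 ] 0.0579
```

Emit:
move_arm(
  plan=[
    [0,0,0.05,0,0,0],
    [0,0,0.1,0,0,0],
    [0,0,0.15,0,0,0],
    [0,0,0.15,0,0,0],
  ],
)

```text
time: 11.55
tool_pos: [0.5899, -0.092, 0.1455]
eef_rot: [3.098, 0.698, 2.854]
contact_force: [0.4, -0.7, -0.4]
finger_gap: 0.0581
grasp_force: 43.2
```

Emit:
move_arm(
  plan=[
    [0,0,0.05,0,0,0],
    [0,0,0.1,0,0,0],
    [0,0,0.1,0,0,0],
  ],
)

```text
time: 11.92
tool_pos: [0.5906, -0.0922, 0.1447]
eef_rot: [3.098, 0.698, 2.854]
contact_force: [-0.4, -0.9, -1.2]
finger_gap: 0.0581
grasp_force: 43.2
```

```bash
python3 -c "
from st import *
st()"
```

```text
t 11.925 tcp in seat mm [ 0.5 -1.9  7.7] F seat [-0.9 -1.  -0.8] Ftool [ 0.9 -1.   0.8] Mtool [ 0.06  0.67 -0.01] dev [-0.001 -0.001  0.051] 0.0581
```

Emit:
move_arm(
  plan=[
    [0,0,0.05,0,0,0],
    [0,0,0.1,0,0,0],
    [0,0,0.15,0,0,0],
    [0,0,0.15,0,0,0],
  ],
)

```text
time: 12.42
tool_pos: [0.5908, -0.0921, 0.1442]
eef_rot: [3.099, 0.698, 2.854]
contact_force: [-12.5, 3.2, 12.0]
finger_gap: 0.0582
grasp_force: 44.0
```

```bash
python3 -c "
from st import *
st()"
```

```text
t 12.425 tcp in seat mm [ 0.4 -1.7  7.2] F seat [-2.1  0.4 17.5] Ftool [  2.1   0.3 -17.5] Mtool [0.2  1.08 0.02] dev [-0.001 -0.001  0.05 ] 0.0582
```

Contact is at 17 N; I can't yet tell pin from plate. I'll ease to light pressure and turn a little each way to feel for it.

Emit:
move_arm(
  plan=[
    [0,0,-0.06,0,0,0],
    [0,0,-0.06,0,0,0.03],
    [0,0,-0.06,0,0,0.06],
    [0,0,-0.06,0,0,0.09],
    [0,0,-0.06,0,0,0.12],
    [0,0,-0.06,0,0,0.12],
  ],
)

```text
time: 13.18
tool_pos: [0.5908, -0.0929, 0.1445]
eef_rot: [3.0, 0.688, 2.698]
contact_force: [-8.6, 1.2, 6.3]
finger_gap: 0.0583
grasp_force: 43.7
```

```bash
python3 -c "
from st import *
st()"
```

```text
t 13.175 tcp in seat mm [ 0.7 -2.4  7.3] F seat [-2.6 -0.7 10.4] Ftool [  2.4  -1.1 -10.4] Mtool [ 0.59  0.86 -0.16] dev [ 0.001 -0.002  0.171] 0.0583
```

Emit:
move_arm(
  plan=[
    [0,0,0,0,0,-0.05],
    [0,0,0,0,0,-0.1],
    [0,0,0,0,0,-0.15],
    [0,0,0,0,0,-0.15],
  ],
)

```text
time: 13.68
tool_pos: [0.5906, -0.0925, 0.1443]
eef_rot: [3.124, 0.699, 2.892]
contact_force: [-7.2, 2.2, 7.9]
finger_gap: 0.058
grasp_force: 43.7
```

```bash
python3 -c "
from st import *
st()"
```

```text
t 13.675 tcp in seat mm [ 0.3 -2.1  7.3] F seat [-0.7  0.6 10.9] Ftool [  0.7   0.5 -10.9] Mtool [ 0.31  0.9  -0.05] dev [ 0.    -0.001  0.021] 0.058
```

Emit:
move_arm(
  plan=[
    [0,0,0,0,0,-0.04],
    [0,0,0,0,0,-0.08],
    [0,0,0,0,0,-0.12],
    [0,0,0,0,0,-0.12],
  ],
)

```text
time: 14.18
tool_pos: [0.5914, -0.0919, 0.1448]
eef_rot: [-3.06, 0.697, 3.049]
contact_force: [-8.2, 2.7, 7.4]
finger_gap: 0.0582
grasp_force: 43.6
```

```bash
python3 -c "
from st import *
st()
a=r.get_image('wrist');b=r.get_image('scene')
w=np.zeros((600,800,3),np.uint8)
w[:,:400]=cv2.resize(b[195:255,265:305],(400,600),interpolation=2)
w[:300,400:]=cv2.resize(a[180:330,220:420],(400,300),interpolation=2)
w[300:,400:]=cv2.resize(a[300:420,248:408],(400,300),interpolation=2)
cv2.imwrite('pics/m6.png',cv2.convertScaleAbs(w[:,:,::-1],alpha=1.8))
"
```

```text
t 14.175 tcp in seat mm [ 1.2 -1.4  7.3] F seat [-1.8  0.9 11.2] Ftool [  1.7   1.1 -11.2] Mtool [-0.15  0.74  0.2 ] dev [-0.002 -0.002 -0.099] 0.0582
```

View pics/m6.png

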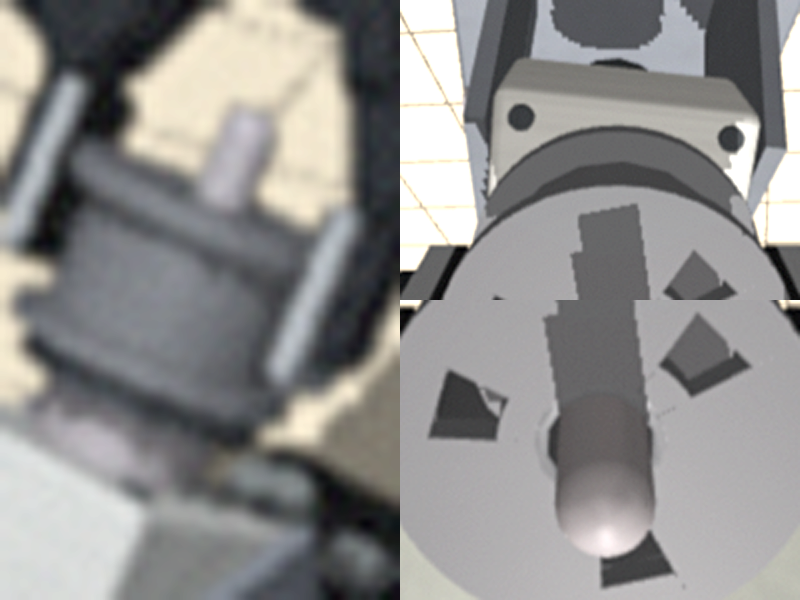

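The wrist view shows the rounded tip standing about 20 mm above the reel's upper face: the hemisphere's centre is near (330,383) and the bore near (328,356). On the pin it would be 14 mm. Turning meets a restoring torque both ways, so the pin is in a hole and the reel is home. Returning to neutral under light pressure.

Emit:
move_arm(
  plan=[
    [0,0,0,0,0,0.05],
    [0,0,0,0,0,0.1],
    [0,0,0.02,0,0,0.13],
    [0,0,0.03,0,0,0.13],
    [0,0,0.03,0,0,0.13],
  ],
)

```text
time: 14.9
tool_pos: [0.5912, -0.0924, 0.1447]
eef_rot: [3.115, 0.7, 2.879]
contact_force: [-10.3, 2.4, 9.4]
finger_gap: 0.0581
grasp_force: 43.8
```

```bash
python3 -c "
from st import *
st()"
```

```text
t 14.9 tcp in seat mm [ 1.1 -1.9  7.2] F seat [-2.  0. 14.] Ftool [  2.  -0. -14.] Mtool [ 0.24  0.88 -0.01] dev [-0.    -0.002  0.031] 0.0581
```

Emit:
move_arm(
  plan=[
    [0,0,0,0,0,0],
    [0,0,0,0,0,0],
    [0,0,0,0,0,0],
    [0,0,0,0,0,0],
    [0,0,0,0,0,0],
    [0,0,0,0,0,0],
  ],
  grip=-1,
)

```text
time: 15.65
tool_pos: [0.5913, -0.0924, 0.1439]
eef_rot: [3.115, 0.699, 2.88]
contact_force: [0.5, -0.2, -0.2]
finger_gap: 0.0858
grasp_force: 0.0
```

Emit:
move_arm(
  plan=[
    [0,0,-1,0,0,0],
    [0,0,-3,0,0,0],
    [0,0,-6,0,0,0],
    [0,0,-8,0,0,0],
    [0,0,-8,0,0,0],
    [0,0,-8,0,0,0],
  ],
)

```text
time: 16.4
tool_pos: [0.541, -0.0811, 0.2049]
eef_rot: [3.115, 0.699, 2.88]
contact_force: [1.0, 0.3, -0.4]
finger_gap: 0.0855
grasp_force: 0.0
```

```bash
python3 -c "
from st import *
o=st();c=cam('wrist',o)
a=r.get_image('wrist');b=r.get_image('scene')
w=np.zeros((600,800,3),np.uint8)
w[:,:400]=cv2.resize(b[195:255,260:300],(400,600),interpolation=2)
x,y=map(int,proj(c,seat+.03*Z));print(x,y);x=x-60;y=min(y-80,300)
print(x,y)
w[:,400:]=cv2.resize(a[y:y+180,x:x+120],(400,600),interpolation=2)
cv2.imwrite('pics/m7.png',cv2.convertScaleAbs(w[:,:,::-1],alpha=1.8))
# predicted tip row relative to the upper face for seat offsets
for s in(0,.006): print(s,'face ctr',proj(c,seat+(.036+s)*Z),'tip ball',proj(c,seat+.05*Z))
"
```

```text
t 16.4 tcp in seat mm [ 0.3 -1.9 86.5] F seat [ 0.4  0.5 -0.8] Ftool [-0.4  0.5  0.8] Mtool [ 0.01  0.62 -0.03] dev [-0.001 -0.001  0.031] 0.0855
330 269
270 189
0 face ctr [330.66309235 273.61721648] tip ball [330.92499775 283.06729785]
0.006 face ctr [330.77102193 277.51153626] tip ball [330.92499775 283.06729785]
```

View pics/m7.png

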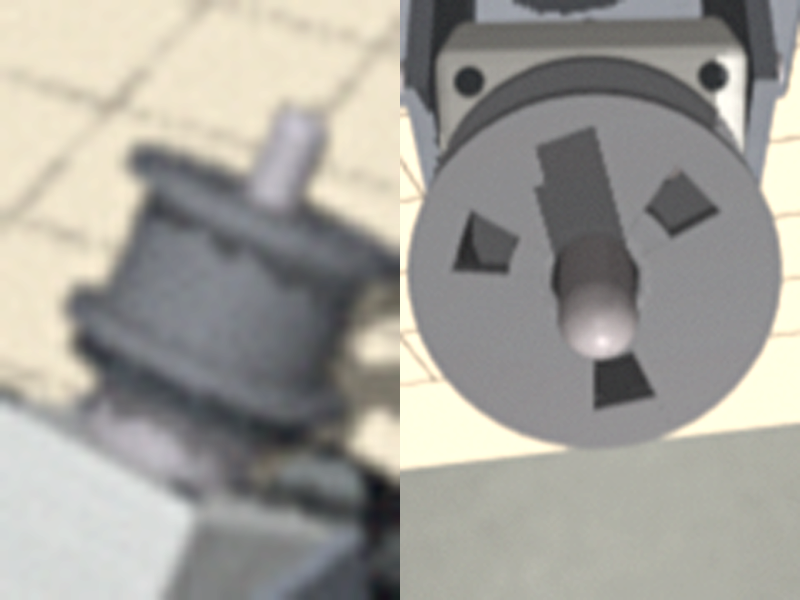

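The reel stayed put on release. The upper face is centred near (330,272) and the spindle's rounded tip near (330,285), which fits a seated reel and not one standing 6 mm off. The gripper is clear, so I'm handing in.

```bash
python3 -c "
from workcell import r
print(r.close_job())"
```

```text
the job is handed in; nothing more can be done
None
```

I hung the reel on the spindle with the drive pin in a hole, seated it against the plate as far as contact and the camera views show, let go, and handed the job in at about 16 s. The highest contact force I read was about 18 N, and I have no verdict back from the judging.

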